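# Fetch the clamp bolt from the closed end of a T-slot bolt rack

### The job

To clamp the steel block on the grey clamping base we need the long plain bolt that stands at the closed end of the dark steel T-slot rack, behind two bolts with nuts. Slide the two nutted bolts out through the rack's open end and stand both in the steel tray; then slide the long bolt out and into the slot of the clamping base, right up to the closed end in front of the steel block. While it stands there, slide the two nutted bolts back into the rack, each to the very place where it stood before; no bolt may topple, and the tape measure, hex keys and wrench are left where they lie.

Things in the scene. Friction and masses are not known exactly. Their poses are not given: they have to be found in the camera images.
- bolt_rack: Dark steel T-slot rack, fixed, 74 mm wide. Slot along x at y=0, closed at +x (wall x=66 mm), open at -x. Bolts stand on its base plate, top z=5. Undercut 35 mm wide, z 5-22; lips z 22-30, gap 22 mm: bolts only slide out at -x, best lifted 3 mm. Lips from x=-74, flared horns 30 high to -92, plate to -126; axis at x=-105 is clear to lift. Places x=50, 0, -50, white lines. Origin on the bench.
- clamp_base: Grey clamping base, fixed, with a brown steel block (50x62x45 mm, fixed) on its rear top at x 27 to 77 mm. T-slot of the rack's profile and direction (plate z=5 mm, lips z 22-30, open at -x). Closed end wall x=16: a bolt touching it has its axis at x=2 to 4. Lips from x=-50, horns to -68, plate to -102; axis at x=-85 is clear of the lips. Origin on the bench under the seated bolt.
- tray: Shallow empty steel tray, fixed, 150 mm (x) by 110 mm (y), walls 3 mm thick and 14 mm high, floor 3 mm thick: a bolt standing in it has its origin 3 mm above the bench. Origin at the centre of its underside, on the bench.
- bolt_long: Long plain M16 bolt without nut, 80 mm tall, standing on its hex head (24-28 mm wide, 10 mm thick), bare shank 16 mm in diameter. Origin: centre of the head's underside; z up the shank, yaw irrelevant. 0.15 kg. Grip 50 mm above the origin. At the start innermost in the rack, at x about 50 mm; its origin is 5 mm above the bench in either slot.
- bolt_mid: The taller, darker nutted M16 bolt, 70 mm tall, on its hex head (24-28 mm wide, 10 thick), 16 mm shank, fixed nut 24-28 mm wide at 30-43 mm above the origin. Origin: centre of head underside; z up the shank, yaw irrelevant. 0.15 kg. Grip 50 mm above origin, fingers closing across the slot. Starts in the rack at x about 0 or -50 mm (varies). In slot or base its origin is 5 mm above the bench.
- bolt_short: The shorter, paler nutted M16 bolt, 60 mm tall, on its hex head (24-28 mm wide, 10 thick), 16 mm shank, fixed nut 24-28 mm wide at 30-43 mm above the origin. Origin: centre of head underside; z up the shank, yaw irrelevant. 0.15 kg. Grip 50 mm above origin, fingers closing across the slot. Starts in the rack at x about 0 or -50 mm (varies). In slot or base its origin is 5 mm above the bench.
- tape_measure: Yellow tape measure on the bench near the robot, 36 x 81 mm, 71 mm high; leave it alone. Origin at the centre of its underside.
- hex_keys: Set of hex keys in a red clip lying on the bench near the robot, 60 x 112 x 9 mm; leave it alone. Origin at the centre of its underside.
- wrench: Combination wrench lying on the bench near the robot, 35 x 199 x 6 mm; leave it alone. Origin at the centre of its underside.
Mind the look-alikes: they are no part of the job. Leave any pink look-alike of the bolt_long alone.

How it is judged (in metres and radians):
On the way, in this order (a step that is already met when the one before it is completed fails the run):
1. both nutted bolts stand in the tray, released (x of bolt_mid in the frame of tray between -0.07 and 0.07 m and y of bolt_mid in the frame of tray between -0.05 and 0.05 m and z of each of bolt_mid, bolt_short in the frame of tray below 0.009 m and angle between each of bolt_mid, bolt_short's own z axis and vertical below 0.12 rad and linear speed of each of bolt_mid, bolt_short below 0.02 m/s and contact force between the fingers and bolt_mid below 0.5 N and x of bolt_short in the frame of tray between -0.07 and 0.07 m and y of bolt_short in the frame of tray between -0.05 and 0.05 m and contact force between the fingers and bolt_short below 0.5 N), for 0.2 s.
2. the long bolt stands at the closed end of the clamping base's slot, released, while both nutted bolts still stand in the tray (all of step 1 and x of bolt_long in the frame of clamp_base between -0.007 and 0.008 m and y of bolt_long in the frame of clamp_base between -0.008 and 0.008 m and z of bolt_long in the frame of clamp_base below 0.01 m and angle between bolt_long's own z axis and vertical below 0.12 rad and linear speed of bolt_long below 0.02 m/s and contact force between the fingers and bolt_long below 0.5 N), for 0.2 s.
At the end, for the whole second after the job is handed in: The long bolt stands upright and at rest in the clamping base's slot, its axis within about 10 mm of where it touches the closed end; both nutted bolts stand upright and at rest in the rack's slot, each within 15 mm of where it stood at the start; all are released (x of bolt_long in the frame of clamp_base between -0.007 and 0.008 m and y of bolt_long in the frame of clamp_base between -0.008 and 0.008 m and z of bolt_long in the frame of clamp_base below 0.01 m and angle between each of bolt_long, bolt_mid, bolt_short's own z axis and vertical below 0.12 rad and linear speed of each of bolt_long, bolt_mid, bolt_short below 0.02 m/s and contact force between the fingers and bolt_long below 0.5 N and distance of each of bolt_mid, bolt_short from where it was at the start of the episode below 0.015 m and contact force between the fingers and bolt_mid below 0.5 N and contact force between the fingers and bolt_short below 0.5 N).
It fails at once if more than 20 mm of displacement of the tape measure (distance of tape_measure from where it was at the start of the episode above 0.02 m).
It fails at once if more than 20 mm of displacement of the hex keys (distance of hex_keys from where it was at the start of the episode above 0.02 m).
It fails at once if more than 20 mm of displacement of the wrench (distance of wrench from where it was at the start of the episode above 0.02 m).
It fails at once if a bolt is tipped over (angle between any of bolt_long, bolt_mid, bolt_short's own z axis and vertical above 0.7 rad).
It also fails if it takes over 144 s, if anything falls off the work surface, if the arm or the gripper's body presses on something with over 40 N, if the wrist force passes 120 N, or if a joint passes its speed limit or range.

### The arm

A 7-joint arm with a two-finger parallel gripper is mounted at the origin on a cart in front of the work surface, level with it; the furniture and walls round the work are solid. World frame = base frame: x ahead of the robot, y to its left, z up, the work surface at z = 0. Lengths are in mm, angles in rad, forces in N, time in s.
With the tool pointing down it reaches from about 400 to 875 mm from the base axis. Payload 6.5 kg.
Tool frame: the origin (TCP) lies at the very end of the fingers, on their centre line; the grasp point (between the pads) lies 19 mm behind it (robot.pinch_z is the distance from the TCP to the grasp point, in mm); z points along the fingers, y is the line along which they close (so a half turn about z gives the same grasp; the last joint's range is limited). The gripper opens to 85 mm and grips with 20 to 120 N. Pads are 22 mm wide; open, the fingers measure 114 mm over their backs; the gripper's body (76 mm by 85 mm) begins 54 mm behind the grasp point. The pads swing forward as they close: fully open they stand 13 mm farther back than shut.
Start: joints at [-1.211, 0.536, -0.004, 1.538, 0.003, 1.067, -0.071], TCP at [268.477, 591.955, 231.29] pointing down, gripper open.
Joint ranges: [-2.7, 2.7], [-0.37, 2.16], [-1.27, 1.26], [0.24, 2.4], [-1.31, 4.45], [0.19, 1.91], [-2.76, 2.76]. Speed limits (rad/s): [2.39, 2.39, 3.14, 3.14, 3.14, 3.14, 3.14].

### API

Orientations are given as [roll, pitch, yaw] about the fixed x, y, z axes, in that order (R = Rz(yaw) Ry(pitch) Rx(roll)).
In Python, from rig import robot gives the robot as it stands.
- The arm moves only by the shell command python3 -m creep 'ROWS' [FORCE]. ROWS is JSON, one flat list of numbers, 5 for each row, row after row: the finger opening in cm, from 0 to 8.54, then the shift along the tool's x, y, z in cm, then the turn about the tool's z in degrees. In form: [grip, dx, dy, dz, yaw, grip, dx, dy, dz, yaw, ...]. A call has 1 to 5 rows; each row is the pose to reach, as a shift and turn from the pose commanded when the call began, along the tool's axes at that moment; what a row does not reach only later rows make up. A row lasts 1/12 s, in which the tool goes at most 41.7 mm and 7.16 degrees, less where a joint would pass 70% of its speed; a pose out of reach is approached as far as the arm can. A call with a gripper value outside its range is refused whole. The fingers move at their own pace and stop on an object; FORCE is the grip in N (left out, the last holds). Time passes only in rows, so rows that repeat a pose let the fingers close. It gives the time, the measured TCP pose, the force, the opening and the grip force at its end, in the units of the state.
- robot.sense(): the state, without advancing time (a new reading comes with each control period).
- robot.read_camera(name): name is "side" or "top"; returns the picture (384x512x3 uint8, blue, green, red); there is no depth.
- robot.get_calibration(name): a dict with "K" (3x3 intrinsics, pixels), "pose" (4x4, takes a point from camera to world coordinates). Camera axes: x right, y down, z forward; pixel columns grow to the right and rows downward; lengths in mm; the calibration is good to about 2 mm. A picture is of the moment at which its call begins. get_calibration takes no time and is no camera call.
- robot.job_done(): hands the job in; it is judged then, once.
The state is a dict: "time": time; "qpos": joint angles; "dq": joint speeds; "joint_efforts": joint torques, N m; "eef_pos": TCP position; "tool_rot": TCP orientation; "ft_force": force on the tool from outside, world axes, zero at the start; "wrist_torque": the same for the moment, N m; "opening": finger opening in mm; "gripper_force": force on a finger pad.
Only numpy, scipy, OpenCV 4.12 (cv2) and the standard library are available. Lean on these libraries where they do the work, as an engineer would, in place of code of your own. Each camera call takes 0.05 s, during which the arm holds its last target. There are 200 camera calls.

## Working session

There is one attempt and no reset: what is moved stays moved. The work goes in short steps, Python scripts to look and compute and a shell command to move; the robot and the scene stay as the last step left them, time stands still between calls to the robot, and variables do not carry over. Pictures are saved under pics/ and viewed, at most 14 in all, crops included, and the job is handed in when it is done.

```bash
ls; mkdir -p pics
python3 - <<'E'
from rig import robot
import cv2,numpy as np
s=robot.sense();print(s['time'],s['eef_pos'],s['tool_rot'],s['opening'],robot.pinch_z)
for n in('top','side'):
    cv2.imwrite(f'pics/{n}0.png',cv2.resize(robot.read_camera(n),None,fx=1.5,fy=1.5));cv2.imwrite(f'raw_{n}0.png',robot.read_camera(n))
    c=robot.get_calibration(n);print(n,np.round(c['K'],1).tolist(),np.round(c['pose'],3).tolist())
E
```

```text
pics
0.0 [268.26447271 591.39333403 230.41103835] [-3.13991031e+00  1.46853071e-04  2.71582937e+00] 85.1296291650103 18.700000000000003
top [[494.2, 0.0, 248.8], [0.0, 494.2, 195.1], [0.0, 0.0, 1.0]] [[0.009, -0.995, 0.1, 374.559], [-1.0, -0.01, -0.003, 14.12], [0.004, -0.1, -0.995, 1124.582], [0.0, 0.0, 0.0, 1.0]]
side [[367.5, 0.0, 255.6], [0.0, 367.5, 193.2], [0.0, 0.0, 1.0]] [[0.963, -0.175, 0.206, 304.394], [-0.27, -0.559, 0.784, -694.423], [-0.023, -0.811, -0.585, 533.434], [0.0, 0.0, 0.0, 1.0]]
```

View pics/top0.png

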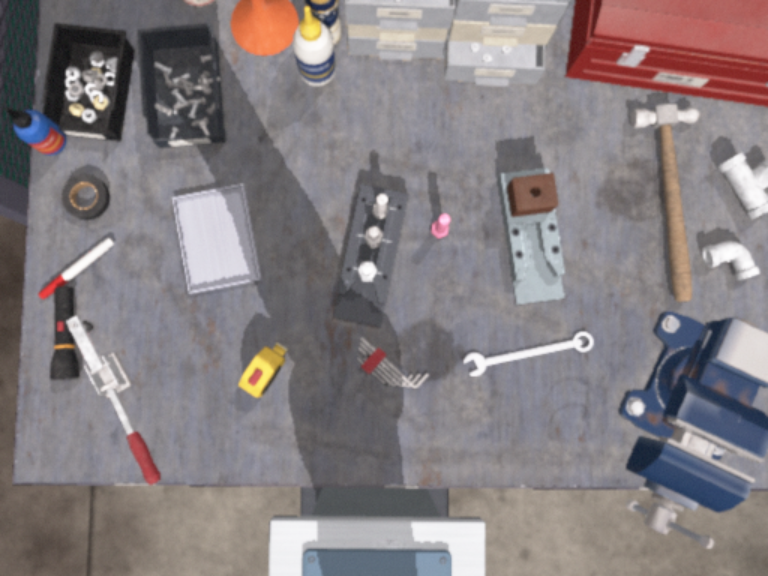

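View pics/side0.png

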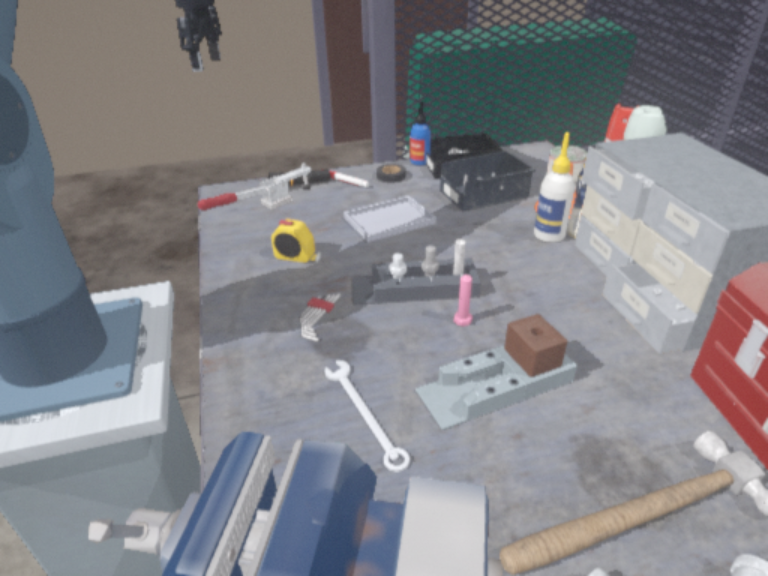

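Top view shows the rack (display px 372,250), three bolts at (380,203), (374,236) and (368,270), the tray at (216,238), and the base at (533,235). Long-bolt candidates are the white plain bolt at top (380,203) / side (460,250) and the pink look-alike at top (441,226) / side (464,300). I choose the white one at the closed end and will check it in a close crop.

Run:
```python
import cv2,numpy as np
t=cv2.imread('raw_top0.png');s=cv2.imread('raw_side0.png')
def crop(im,x,y,w,h,f):
    c=cv2.resize(im[y:y+h,x:x+w],None,fx=f,fy=f,interpolation=cv2.INTER_CUBIC)
    for k in range(0,w,10):
        if (x+k)%10==0: cv2.putText(c,str(x+k),(k*f,8),0,.3,(0,255,255),1);cv2.line(c,(k*f,10),(k*f,14),(0,255,255),1)
    for k in range(0,h,10): cv2.putText(c,str(y+k),(0,k*f+4),0,.3,(0,255,255),1)
    return c
A=crop(t,220,110,60,110,5);B=crop(t,330,110,50,100,5);C=crop(s,230,150,100,70,5)
out=np.zeros((600,800,3),np.uint8);out[:550,:300]=A;out[:500,300:550]=B
cv2.imwrite('pics/c1.png',out[:, :560])
out=np.zeros((600,800,3),np.uint8);out[:350,:500]=C
D=crop(s,270,200,120,90,5);
cv2.imwrite('pics/c2.png',np.vstack([crop(s,230,150,110,70,5)[:, :550],D[:250,:550]])[:600])
```

```text
(no output)
```

View pics/c1.png

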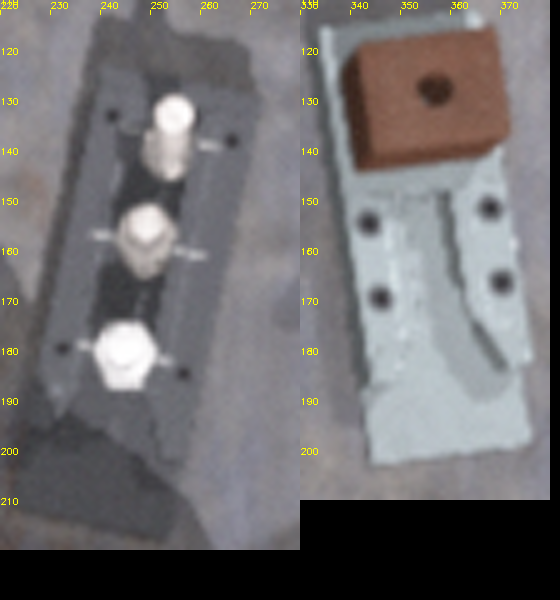

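View pics/c2.png

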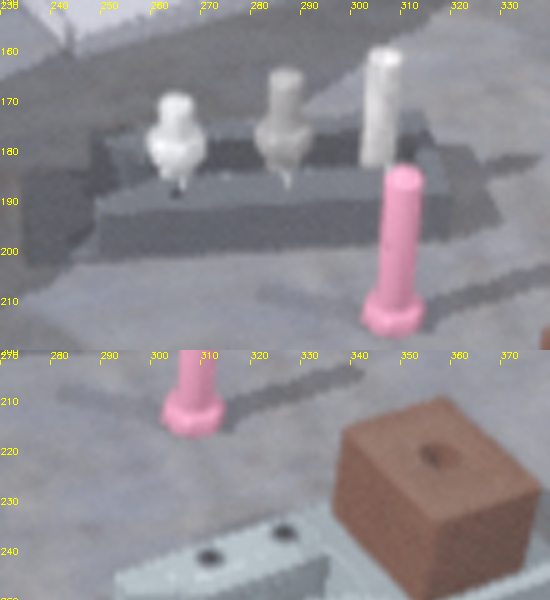

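The crop confirms it: the bare white shank at the closed end is the long bolt, the grey nutted one in the middle is mid (x≈0), and the pale one outermost is short (x≈-50). Now measuring.

```bash
cat > h.py <<'E'
from rig import robot
import numpy as np,sys
def ray(n,uv):
    c=robot.get_calibration(n);P=np.array(c['pose']);d=P[:3,:3]@np.linalg.solve(c['K'],[uv[0],uv[1],1.]);return P[:3,3],d
def plane(n,uv,z):
    o,d=ray(n,uv);return o+d*(z-o[2])/d[2]
def tri(a,b):
    o,d=ray('top',a);p,e=ray('side',b);s=np.linalg.lstsq(np.c_[d,-e],p-o,rcond=None)[0]
    A=o+d*s[0];B=p+e*s[1];return (A+B)/2,np.linalg.norm(A-B)
def go(x,y,z,yaw=None):
    "shift in tool axes, cm and deg, from the present pose to TCP x,y,z mm, yaw rad (mod pi)"
    s=robot.sense();p=s['eef_pos'];w=s['tool_rot'][2]
    d=np.array([x,y,z])-p;c,q=np.cos(w),np.sin(w)
    t=0 if yaw is None else -np.degrees((yaw-w+np.pi/2)%np.pi-np.pi/2)
    return np.round([(c*d[0]+q*d[1])/10,(q*d[0]-c*d[1])/10,-d[2]/10,t],2)
E
python3 - <<'E'
from h import *
for n,a,b in(('long',(254.8,132.2),(306.6,160.8)),('mid',(249,154.2),(287,164.8)),('short',(245,178.8),(265,169.6))):
    p,e=tri(a,b);print(n,p.round(1),round(e,1), plane('top',a,{'long':85,'mid':75,'short':65}[n]).round(1))
L=[((246.6,136.2),(262,139.2)),((240.6,157),(258,161)),((236.6,179),(253.2,182))]
for a,b in L: print('line',plane('top',np.add(a,b)/2,30).round(1))
H=[(343.6,154.4),(367.8,151.4),(346,169.4),(370.2,166.2)]
h=[plane('top',u,30) for u in H];print('holes',np.round(h,1).tolist())
print('dir',[np.arctan2(*(h[i]-h[j])[1::-1]).round(3) for i,j in((0,2),(1,3))])
print('hole side tri', tri((343.6,154.4),(328,237.0)),tri((346,169.4),(310,241.5)))
print('block front edge',plane('top',(341.2,144.4),75).round(1),plane('top',(372,137),75).round(1))
print('plate end',plane('top',(344.4,203),5).round(1),plane('top',(376,198),5).round(1))
c=[plane('top',np.divide(u,1.5),14) for u in((173,198),(243,186),(259,280),(190,293))];print('tray',np.round(c,1).tolist(),np.mean(c,0).round(1))
E
```

```text
long [614.   -0.9  83.2] 0.8 [614.  -1.  85.]
mid [568.6  10.9  73.6] 0.6 [568.  11.  75.]
short [516.1  19.1  65.2] 0.7 [515.8  19.1  65. ]
line [614.1  -0.7  30. ]
line [565.4  10.1  30. ]
line [516.7  19.5  30. ]
holes [[577.9, -201.6, 30.0], [585.3, -256.2, 30.0], [543.9, -206.7, 30.0], [551.7, -261.0, 30.0]]
dir [np.float64(0.147), np.float64(0.144)]
hole side tri (array([ 579.98247794, -202.86985108,   26.02373018]), np.float64(2.6988704494186457)) (array([ 542.65219304, -206.59576157,   28.03278283]), np.float64(3.2527214324371068))
block front edge [ 591.4 -187.8   75. ] [ 608.3 -254.6   75. ]
plate end [ 470.5 -207.3    5. ] [ 482.6 -279.4    5. ]
tray [[627.6, 316.7, 14.0], [647.3, 210.7, 14.0], [503.1, 182.7, 14.0], [482.5, 286.0, 14.0]] [565.1 249.   14. ]
```

```bash
python3 -c "
from h import *
print(go(516,19.2,130,-.203),go(516,19.2,36,-.203))"
```

```text
[-46.2  -41.9   10.07 -12.76] [-46.2  -41.9   19.47 -12.76]
```

```bash
python3 -m creep '[8.5,-11.55,-10.5,2.5,0, 8.5,-11.55,-10.5,2.5,0, 8.5,-11.55,-10.5,2.5,0, 8.5,-11.55,-10.5,2.5,0, 8.5,-11.55,-10.5,2.5,0]' 30
python3 -m creep '[8.5,-11.55,-10.5,2.5,0, 8.5,-11.55,-10.5,2.5,0, 8.5,-11.55,-10.5,2.5,0, 8.5,-11.55,-10.5,2.5,0, 8.5,-11.55,-10.5,2.5,0]'
python3 -m creep '[8.5,-11.55,-10.5,2.5,0, 8.5,-11.55,-10.5,2.5,0, 8.5,-11.55,-10.5,2.5,0, 8.5,-11.55,-10.5,2.5,0, 8.5,-11.55,-10.5,2.5,0]'
python3 -m creep '[8.5,-11.55,-10.5,2.5,-6, 8.5,-11.55,-10.5,2.5,-12.8, 8.5,-11.55,-10.5,2.5,-12.8, 8.5,-11.55,-10.5,2.5,-12.8, 8.5,-11.55,-10.5,2.5,-12.8]'
python3 -c "
from h import *
print(robot.sense()['eef_pos'],robot.sense()['tool_rot'],go(516,19.2,36,-.203))"
```

```text
time: 0.62
eef_pos: [334.3, 440.3, 205.0]
tool_rot: [-3.136, 0.003, 2.707]
ft_force: [0.4, -0.6, -0.0]
opening: 85.0
gripper_force: 0.0
time: 1.03
eef_pos: [394.7, 297.5, 180.3]
tool_rot: [-3.137, 0.002, 2.706]
ft_force: [0.3, -1.2, 0.4]
opening: 84.9
gripper_force: 0.0
time: 1.45
eef_pos: [456.0, 154.8, 155.6]
tool_rot: [-3.138, 0.002, 2.706]
ft_force: [-0.4, -1.1, -0.3]
opening: 85.2
gripper_force: 0.0
time: 1.87
eef_pos: [517.9, 10.6, 130.8]
tool_rot: [-3.138, 0.002, 2.929]
ft_force: [-0.2, -0.2, 0.5]
opening: 84.9
gripper_force: 0.0
[517.87334522  10.61930953 130.76820026] [-3.13776356e+00  2.02372061e-03  2.92913152e+00] [ 0.36  0.8   9.48 -0.54]
```

```bash
python3 -m creep '[6,0.36,0.8,2,-0.5, 6,0.36,0.8,4,-0.5, 6,0.36,0.8,4,-0.5]'
python3 -c "
from h import *
print(go(516,19.2,36,-.203))
import cv2
a=[cv2.resize(robot.read_camera(n)[r:r+130,c:c+130],None,fx=3,fy=3) for n,r,c in(('top',100,180),('side',100,210))]
cv2.imwrite('pics/p1.png',np.hstack(a))"
```

```text
time: 2.12
eef_pos: [511.6, 28.3, 88.6]
tool_rot: [-3.14, -0.005, 2.949]
ft_force: [-0.6, 0.2, -0.4]
opening: 60.2
gripper_force: 0.0
[-0.61 -0.81  5.26  0.59]
```

View pics/p1.png

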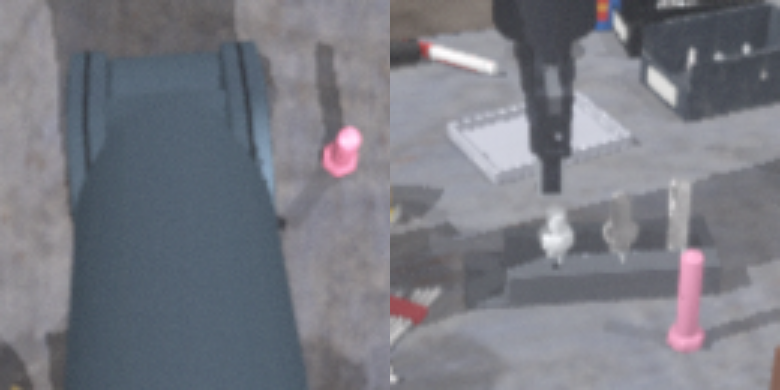

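The arm hides the bolts in the top view. In the side view the fingers at (550,180) stand just short (left) of the short bolt at (557,230), consistent with the 6–8 mm correction.

```bash
python3 -m creep '[6,-0.6,-0.8,0,0.6, 6,-0.6,-0.8,0,0.6, 6,-0.6,-0.8,0,0.6]'
python3 -c "
from h import *
print(go(516,19.2,36,-.203))"
```

```text
time: 2.47
eef_pos: [519.3, 17.3, 92.4]
tool_rot: [3.141, 0.002, 2.936]
ft_force: [-0.1, 0.4, 0.1]
opening: 60.3
gripper_force: 0.0
[ 0.37  0.12  5.64 -0.17]
```

```bash
python3 -m creep '[6,0,0,0,0,6,0,0,0,0,6,0,0,0,0]'
python3 -m creep '[6,0,0,0,0,6,0,0,0,0,6,0,0,0,0]'
python3 -c "
from h import *
print(go(516,19.2,36,-.203))"
```

```text
time: 2.72
eef_pos: [518.2, 18.4, 91.6]
tool_rot: [3.141, 0.0, 2.938]
ft_force: [0.6, 0.5, 0.5]
opening: 59.6
gripper_force: 0.0
time: 2.97
eef_pos: [518.2, 18.3, 91.3]
tool_rot: [3.142, 0.0, 2.938]
ft_force: [0.0, 0.7, -0.4]
opening: 60.0
gripper_force: 0.0
[ 0.23  0.05  5.53 -0.06]
```

```bash
python3 -m creep '[6,0.2,0,1.5,0,6,0.2,0,3,0,6,0.2,0,4.2,0,6,0.2,0,5.1,0,6,0.2,0,5.5,0]'
python3 -m creep '[5,0,0,0,0,4,0,0,0,0,3,0,0,0,0,0,0,0,0,0,0,0,0,0,0]' 30
python3 -m creep '[0,0,0,0,0,0,0,0,0,0,0,0,0,0,0,0,0,0,0,0,0,0,0,0,0]' 40
python3 -c "
from h import *
print(go(516,19.2,36,-.203))"
```

```text
time: 3.38
eef_pos: [515.5, 18.6, 35.0]
tool_rot: [-3.141, -0.002, 2.938]
ft_force: [-0.2, 0.2, 0.5]
opening: 59.9
gripper_force: 0.0
time: 3.8
eef_pos: [516.8, 18.5, 37.0]
tool_rot: [3.141, 0.001, 2.937]
ft_force: [-0.4, -0.9, 4.1]
opening: 25.3
gripper_force: 29.5
time: 4.22
eef_pos: [516.9, 18.5, 37.1]
tool_rot: [3.141, 0.001, 2.937]
ft_force: [-0.1, -0.1, 5.6]
opening: 24.6
gripper_force: 38.9
[ 0.1   0.05  0.11 -0.08]
```

```bash
python3 -m creep '[0,0,0,-0.2,0,0,0,0,-0.3,0,0,0,0,-0.3,0,0,0,0,-0.3,0,0,0.5,0,-0.3,0]' 50
python3 -m creep '[0,1,0,0,0,0,2,0,0,0,0,3,0,0,0,0,4,0,0,0,0,4.5,0,0,0]'
python3 -m creep '[0,0.6,0,0,0,0,0.6,0,0,0,0,0.6,0,0,0,0,0.6,0,0,0,0,0.6,0,0,0]'
python3 -m creep '[0,0,0,-2,0,0,0,0,-4,0,0,0,0,-6,0,0,0,0,-7,0,0,0,0,-7,0]'
python3 -m creep '[0,0,0,0,0,0,0,0,0,0,0,0,0,0,0]'
python3 -c "
from h import *
import cv2
print(go(545,250,110),go(600,256,110))
a=[cv2.resize(robot.read_camera(n)[r:r+130,c:c+130],None,fx=3,fy=3) for n,r,c in(('top',100,180),('side',80,210))]
cv2.imwrite('pics/p2.png',np.hstack(a))"
```

```text
time: 4.63
eef_pos: [512.1, 19.5, 39.3]
tool_rot: [3.141, 0.001, 2.937]
ft_force: [-0.2, 0.3, -2.1]
opening: 24.3
gripper_force: 49.1
time: 5.05
eef_pos: [464.8, 29.1, 39.1]
tool_rot: [-3.141, -0.002, 2.938]
ft_force: [-0.1, 0.3, -1.5]
opening: 23.8
gripper_force: 49.1
time: 5.47
eef_pos: [462.1, 29.9, 39.4]
tool_rot: [3.141, 0.001, 2.937]
ft_force: [-0.0, 0.2, -1.4]
opening: 24.4
gripper_force: 49.1
time: 5.88
eef_pos: [463.3, 30.1, 111.1]
tool_rot: [3.14, 0.004, 2.937]
ft_force: [0.9, -0.5, -1.7]
opening: 23.8
gripper_force: 49.6
time: 6.13
eef_pos: [460.6, 29.8, 108.2]
tool_rot: [-3.141, -0.002, 2.938]
ft_force: [0.2, -0.6, -2.6]
opening: 24.3
gripper_force: 49.6
[-3.81 23.27 -0.18  0.  ] [-9.07 24.97 -0.18  0.  ]
```

View pics/p2.png

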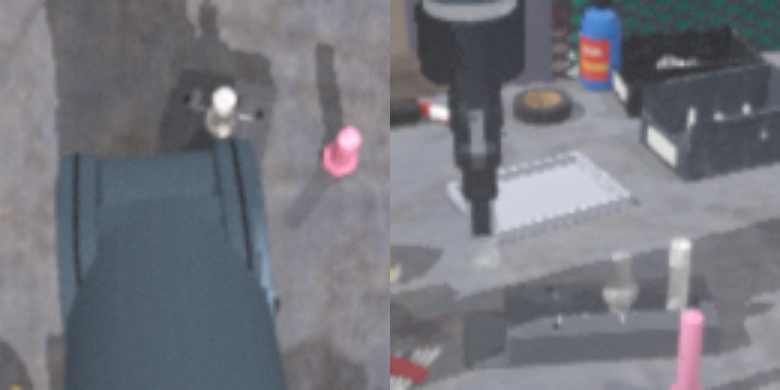

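The short bolt hangs upright in the fingers, side px (482,250). Mid and long still stand in the rack.

```bash
python3 -c "
from h import *
print(go(530,242,108))"
```

```text
[-2.48 22.18  0.04  0.  ]
```

```bash
python3 -m creep '[0,-0.3,2,0,0,0,-0.7,5,0,0,0,-1.1,8,0,0,0,-1.4,11,0,0,0,-1.6,13.5,0,0]'
python3 -m creep '[0,-0.3,2.5,0,0,0,-0.5,5,0,0,0,-0.7,7,0,0,0,-0.9,8.3,0,0,0,-0.9,8.7,0,0]'
python3 -m creep '[0,0,0,0,0,0,0,0,0,0,0,0,0,0,0,0,0,0,0,0]'
python3 -c "
from h import *
print(go(530,242,38))"
```

```text
time: 6.65
eef_pos: [504.7, 161.2, 108.7]
tool_rot: [3.141, -0.0, 2.938]
ft_force: [0.5, 0.0, -2.9]
opening: 24.0
gripper_force: 49.6
time: 7.07
eef_pos: [531.0, 244.7, 108.7]
tool_rot: [3.141, -0.0, 2.94]
ft_force: [-0.0, -0.6, -1.9]
opening: 24.0
gripper_force: 49.6
time: 7.4
eef_pos: [530.8, 240.6, 109.3]
tool_rot: [-3.141, -0.0, 2.936]
ft_force: [0.3, 0.3, -1.4]
opening: 23.8
gripper_force: 49.6
[0.11 0.13 7.13 0.  ]
```

```bash
python3 -m creep '[0,0,0,2,0,0,0,0,4,0,0,0,0,5.6,0,0,0,0,6.6,0,0,0,0,7,0]'
python3 -m creep '[0,0,0,0.1,0,0,0,0,0.2,0,0,0,0,0.3,0,0,0,0,0.3,0,0,0,0,0.3,0]'
python3 -m creep '[0,0,0,0.1,0,0,0,0,0.1,0,0,0,0,0.1,0]'
```

```text
time: 7.82
eef_pos: [530.0, 241.1, 37.9]
tool_rot: [-3.14, -0.002, 2.937]
ft_force: [-0.4, -0.8, -1.3]
opening: 24.2
gripper_force: 49.6
time: 8.23
eef_pos: [531.3, 242.5, 36.9]
tool_rot: [3.141, 0.001, 2.938]
ft_force: [-0.1, -0.5, -2.0]
opening: 24.0
gripper_force: 49.6
time: 8.48
eef_pos: [530.9, 242.3, 35.4]
tool_rot: [3.142, 0.0, 2.938]
ft_force: [-0.2, 0.1, -2.4]
opening: 24.4
gripper_force: 49.6
```

```bash
python3 -m creep '[0,0,0,0.1,0,0,0,0,0.1,0,0,0,0,0.1,0]'
python3 -m creep '[0,0,0,0.05,0,0,0,0,0.05,0,0,0,0,0.05,0]'
python3 -m creep '[2.8,0,0,0,0,3.2,0,0,0,0,3.6,0,0,0,0,4,0,0,0,0,4.5,0,0,0,0]'
python3 -m creep '[4.5,0,0,-1.5,0,4.5,0,0,-4,0,4.5,0,0,-7,0,4.5,0,0,-8.5,0,4.5,0,0,-9,0]'
python3 -m creep '[6,0,-3,0,0,6,0,-7,0,0,6,0,-11,0,0,6,0,-14.5,0,0,6,0,-18,0,0]'
python3 -m creep '[6,0,0,0,0,6,0,0,0,0,6,0,0,0,0,6,0,0,0,0]'
python3 -c "
from h import *
import cv2
print(go(568,10.4,100,-.203))
t=robot.read_camera('top');cv2.imwrite('raw_top1.png',t);s=robot.read_camera('side');cv2.imwrite('raw_side1.png',s)
a=[cv2.resize(i[r:r+130,c:c+130],None,fx=3,fy=3) for i,r,c in((t,100,100),(s,80,210))]
cv2.imwrite('pics/p3.png',np.hstack(a))"
```

```text
time: 8.73
eef_pos: [531.3, 242.3, 35.2]
tool_rot: [3.141, 0.001, 2.937]
ft_force: [-1.5, -1.2, 7.1]
opening: 24.0
gripper_force: 50.4
time: 8.98
eef_pos: [531.4, 242.4, 35.2]
tool_rot: [3.141, 0.001, 2.937]
ft_force: [-3.0, -1.6, 11.3]
opening: 23.9
gripper_force: 50.9
time: 9.4
eef_pos: [530.9, 242.3, 33.7]
tool_rot: [-3.142, -0.0, 2.937]
ft_force: [0.4, -0.3, 0.6]
opening: 44.9
gripper_force: 0.0
time: 9.82
eef_pos: [532.6, 243.1, 126.6]
tool_rot: [3.139, 0.004, 2.937]
ft_force: [0.4, 0.0, 0.0]
opening: 45.1
gripper_force: 0.0
time: 10.23
eef_pos: [493.1, 64.1, 122.9]
tool_rot: [-3.141, -0.001, 2.937]
ft_force: [1.0, -0.6, 0.2]
opening: 59.9
gripper_force: 0.0
time: 10.57
eef_pos: [494.5, 67.6, 123.4]
tool_rot: [3.141, -0.0, 2.94]
ft_force: [-0.1, -0.1, 0.5]
opening: 60.1
gripper_force: 0.0
[-8.35 -4.13  2.34  0.06]
```

View pics/p3.png

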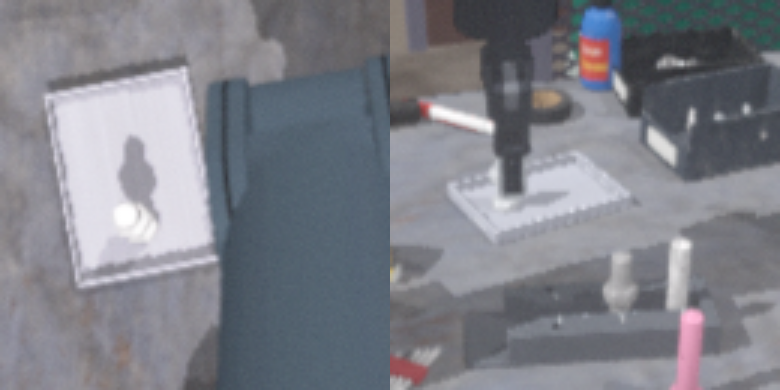

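The short bolt stands upright in the tray at top crop px (127,215). Next is mid.

```bash
python3 -c "
from h import *
print(plane('top',(142.3,171.7),63))"
python3 -m creep '[6,-2,-1,0.4,0,6,-4.3,-2.1,1,0,6,-6.4,-3.2,1.6,0,6,-7.8,-3.9,2,0,6,-8.35,-4.15,2,0]'
python3 -m creep '[6,0,0,0,0,6,0,0,0,0,6,0,0,0,0,6,0,0,0,0,6,0,0,0,0]'
python3 -c "
from h import *
print(go(568,10.4,36.5,-.203))"
```

```text
[529.47174918 241.84990479  63.        ]
time: 11.08
eef_pos: [569.2, 7.3, 103.0]
tool_rot: [-3.141, 0.0, 2.937]
ft_force: [-0.0, 1.2, 0.2]
opening: 60.3
gripper_force: 0.0
time: 11.5
eef_pos: [567.3, 9.4, 104.1]
tool_rot: [3.141, -0.0, 2.939]
ft_force: [-0.8, -0.3, 0.2]
opening: 60.3
gripper_force: 0.0
[-0.05  0.11  6.76  0.01]
```

```bash
python3 -m creep '[6,0,0.1,2,0,6,0,0.1,4,0,6,0,0.1,5.5,0,6,0,0.1,6.3,0,6,0,0.1,6.7,0]'
python3 -m creep '[5,0,0,0,0,4,0,0,0,0,3,0,0,0,0,0,0,0,0,0,0,0,0,0,0]' 30
python3 -m creep '[0,0,0,0,0,0,0,0,0,0,0,0,0,0,0,0,0,0,0,0,0,0,0,0,0]' 50
```

```text
time: 11.92
eef_pos: [567.0, 9.7, 35.9]
tool_rot: [-3.141, -0.002, 2.938]
ft_force: [-0.1, 0.7, 0.2]
opening: 59.5
gripper_force: 0.0
time: 12.33
eef_pos: [568.8, 9.5, 37.9]
tool_rot: [3.141, 0.002, 2.937]
ft_force: [-0.1, -0.4, 6.0]
opening: 23.8
gripper_force: 29.6
time: 12.75
eef_pos: [568.9, 9.5, 38.0]
tool_rot: [3.141, 0.002, 2.937]
ft_force: [-1.9, -0.2, 6.9]
opening: 23.2
gripper_force: 48.7
```

```bash
python3 -m creep '[0,0,0,-0.2,0,0,0,0,-0.3,0,0,0,0,-0.3,0,0,0,0,-0.3,0,0,0.5,0,-0.3,0]'
python3 -m creep '[0,1,0,0,0,0,2.2,0,0,0,0,3.4,0,0,0,0,4.6,0,0,0,0,5.6,0,0,0]'
python3 -m creep '[0,1.2,0,0,0,0,2.4,0,0,0,0,3.4,0,0,0,0,4.3,0,0,0,0,4.7,0,0,0]'
python3 -m creep '[0,0,0,0,0,0,0,0,0,0,0,0,0,0,0]'
python3 -m creep '[0,0,0,-2,0,0,0,0,-4,0,0,0,0,-6,0,0,0,0,-7,0,0,0,0,-7,0]'
python3 -m creep '[0,0,0,0,0,0,0,0,0,0,0,0,0,0,0,0,0,0,0,0]'
python3 -c "
from h import *
print(go(600,256,108),robot.sense()['eef_pos'])"
```

```text
time: 13.17
eef_pos: [563.7, 10.2, 39.8]
tool_rot: [3.142, 0.001, 2.937]
ft_force: [0.6, -0.4, -1.3]
opening: 23.0
gripper_force: 49.1
time: 13.58
eef_pos: [506.7, 22.0, 39.6]
tool_rot: [-3.141, -0.001, 2.938]
ft_force: [-0.5, 0.1, -1.2]
opening: 23.4
gripper_force: 49.1
time: 14.0
eef_pos: [460.6, 31.6, 39.7]
tool_rot: [-3.141, -0.001, 2.938]
ft_force: [0.0, 0.8, -1.5]
opening: 23.1
gripper_force: 49.1
time: 14.25
eef_pos: [463.1, 31.2, 39.9]
tool_rot: [3.141, 0.001, 2.937]
ft_force: [0.6, 0.5, -1.5]
opening: 22.9
gripper_force: 49.1
time: 14.67
eef_pos: [464.3, 31.4, 111.7]
tool_rot: [3.14, 0.004, 2.937]
ft_force: [0.1, 0.0, -0.7]
opening: 22.9
gripper_force: 49.5
time: 15.0
eef_pos: [461.5, 31.2, 108.9]
tool_rot: [-3.141, -0.002, 2.938]
ft_force: [0.0, 0.1, -0.7]
opening: 23.3
gripper_force: 49.5
[-9.01 24.82  0.09  0.  ] [461.52913076  31.23369668 108.88103902]
```

```bash
python3 -m creep '[0,-0.7,2,0,0,0,-1.8,5,0,0,0,-2.9,8,0,0,0,-4,11,0,0,0,-5,13.8,0,0]'
python3 -m creep '[0,-1,2.8,0,0,0,-2,5.5,0,0,0,-3,8.2,0,0,0,-3.7,10.2,0,0,0,-4,11,0,0]'
python3 -m creep '[0,0,0,0,0,0,0,0,0,0,0,0,0,0,0,0,0,0,0,0,0,0,0,0,0]'
python3 -c "
from h import *
print(go(600,256,40))"
```

```text
time: 15.42
eef_pos: [539.5, 157.9, 109.1]
tool_rot: [-3.141, -0.001, 2.938]
ft_force: [0.0, 0.1, -1.1]
opening: 23.1
gripper_force: 49.5
time: 15.83
eef_pos: [601.0, 259.9, 108.8]
tool_rot: [3.14, -0.0, 2.941]
ft_force: [-0.3, -0.5, -1.8]
opening: 22.9
gripper_force: 49.5
time: 16.25
eef_pos: [600.4, 254.5, 109.9]
tool_rot: [-3.141, -0.0, 2.936]
ft_force: [-0.2, -0.4, -1.7]
opening: 23.0
gripper_force: 49.5
[0.07 0.14 6.99 0.  ]
```

Contact is expected at TCP z≈36.

```bash
python3 -m creep '[0,0,0,2,0,0,0,0,4,0,0,0,0,5.6,0,0,0,0,6.6,0,0,0,0,6.9,0]'
python3 -m creep '[0,0,0,0.1,0,0,0,0,0.2,0,0,0,0,0.3,0,0,0,0,0.3,0,0,0,0,0.3,0]'
python3 -m creep '[0,0,0,0.1,0,0,0,0,0.1,0,0,0,0,0.1,0]'
```

```text
time: 16.67
eef_pos: [599.3, 254.9, 39.1]
tool_rot: [-3.14, -0.002, 2.937]
ft_force: [-0.4, -0.0, -2.0]
opening: 23.1
gripper_force: 49.5
time: 17.08
eef_pos: [601.1, 256.1, 38.5]
tool_rot: [3.141, 0.001, 2.937]
ft_force: [-0.2, 0.7, -1.0]
opening: 23.1
gripper_force: 49.5
time: 17.33
eef_pos: [600.6, 256.0, 36.9]
tool_rot: [3.142, 0.0, 2.938]
ft_force: [-0.2, 0.4, -1.2]
opening: 23.2
gripper_force: 49.5
```

```bash
python3 -m creep '[0,0,0,0,0,0,0,0,0,0,0,0,0,0,0]'
```

```text
time: 17.58
eef_pos: [600.6, 255.9, 36.8]
tool_rot: [3.142, 0.0, 2.937]
ft_force: [-0.0, 0.4, -1.0]
opening: 23.0
gripper_force: 49.5
```

```bash
python3 -m creep '[0,0,0,0.1,0,0,0,0,0.15,0,0,0,0,0.15,0]'
python3 -m creep '[2.8,0,0,0,0,3.2,0,0,0,0,3.6,0,0,0,0,4,0,0,0,0,4.5,0,0,0,0]'
python3 -m creep '[4.5,0,0,-1.5,0,4.5,0,0,-4,0,4.5,0,0,-7,0,4.5,0,0,-8.5,0,4.5,0,0,-9,0]'
python3 -m creep '[6,0,-2,0,0,6,0,-5.5,0,0,6,0,-9,0,0,6,0,-12.5,0,0,6,0,-15,0,0]'
python3 -m creep '[6,0,0,0,0,6,0,0,0,0,6,0,0,0,0,6,0,0,0,0]'
python3 -c "
from h import *
import cv2
print(go(614,-1,120,-.203))
t=robot.read_camera('top');s=robot.read_camera('side')
a=[cv2.resize(i[r:r+130,c:c+130],None,fx=3,fy=3) for i,r,c in((t,100,100),(s,80,210))]
cv2.imwrite('pics/p4.png',np.hstack(a))"
```

```text
time: 17.83
eef_pos: [600.9, 256.0, 36.1]
tool_rot: [3.141, 0.0, 2.937]
ft_force: [-1.7, -0.7, 5.0]
opening: 22.8
gripper_force: 50.1
time: 18.25
eef_pos: [600.6, 255.9, 35.2]
tool_rot: [-3.142, -0.0, 2.938]
ft_force: [0.2, -0.4, 0.4]
opening: 45.1
gripper_force: 0.0
time: 18.67
eef_pos: [602.8, 256.8, 129.8]
tool_rot: [3.138, 0.005, 2.937]
ft_force: [-0.0, 0.3, 0.3]
opening: 45.0
gripper_force: 0.0
time: 19.08
eef_pos: [568.9, 105.2, 125.1]
tool_rot: [-3.139, -0.001, 2.935]
ft_force: [0.4, -0.7, -0.7]
opening: 59.8
gripper_force: 0.0
time: 19.42
eef_pos: [570.2, 110.9, 125.2]
tool_rot: [3.141, -0.0, 2.94]
ft_force: [0.2, 1.1, -0.1]
opening: 60.0
gripper_force: 0.0
[ -6.54 -10.09   0.52   0.06]
```

View pics/p4.png

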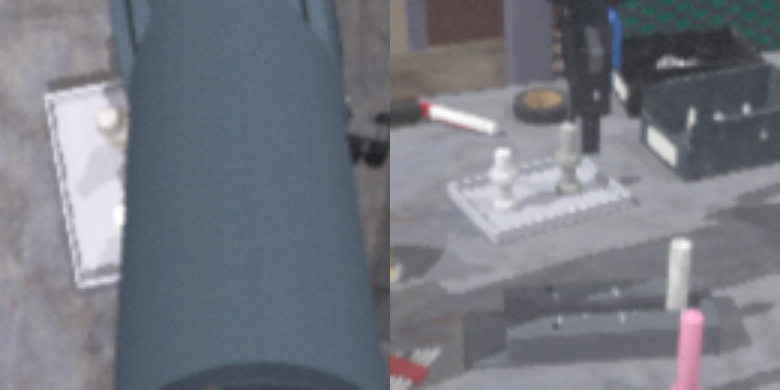

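Both nutted bolts stand in the tray, at side crop (503,180) and (569,160). The long bolt is alone in the rack at (680,270).

```bash
python3 -m creep '[6,-1.5,-2.3,0,0,6,-3.3,-5,0,0,6,-5,-7.8,0,0,6,-6.1,-9.5,0,0,6,-6.5,-10.1,0,0]'
python3 -m creep '[6,0,0,0,0,6,0,0,0,0,6,0,0,0,0,6,0,0,0,0,6,0,0,0,0]'
python3 -c "
from h import *
print(go(614,-1,36.5,-.203))"
```

```text
time: 19.93
eef_pos: [614.5, -7.2, 125.4]
tool_rot: [-3.139, 0.001, 2.934]
ft_force: [-0.0, 0.5, 0.3]
opening: 60.1
gripper_force: 0.0
time: 20.35
eef_pos: [613.1, -1.2, 125.2]
tool_rot: [3.141, -0.0, 2.94]
ft_force: [-0.1, 0.1, 0.3]
opening: 60.1
gripper_force: 0.0
[-0.09  0.04  8.87  0.07]
```

```bash
python3 -m creep '[6,0,0,2.5,0,6,0,0,5,0,6,0,0,7.2,0,6,0,0,8.4,0,6,0,0,8.8,0]'
python3 -m creep '[5,0,0,0,0,4,0,0,0,0,3,0,0,0,0,2,0,0,0,0,0,0,0,0,0]' 30
python3 -m creep '[0,0,0,0,0,0,0,0,0,0,0,0,0,0,0,0,0,0,0,0,0,0,0,0,0]' 60
```

```text
time: 20.77
eef_pos: [611.7, -2.4, 35.3]
tool_rot: [-3.141, -0.003, 2.938]
ft_force: [-0.8, 0.1, -0.6]
opening: 59.7
gripper_force: 0.0
time: 21.18
eef_pos: [614.2, -3.0, 38.4]
tool_rot: [3.141, 0.002, 2.938]
ft_force: [0.1, 0.2, 3.4]
opening: 15.2
gripper_force: 29.8
time: 21.6
eef_pos: [614.3, -3.0, 38.4]
tool_rot: [3.141, 0.002, 2.937]
ft_force: [-0.7, 0.2, 7.0]
opening: 14.5
gripper_force: 58.3
```

```bash
python3 -m creep '[0,0,0,-0.2,0,0,0,0.1,-0.3,0,0,0,0.2,-0.3,0,0,0,0.2,-0.3,0,0,0.5,0.2,-0.3,0]'
python3 -m creep '[0,1,0,0,0,0,2.2,0,0,0,0,3.4,0,0,0,0,4.6,0,0,0,0,5.8,0,0,0]'
python3 -m creep '[0,1.2,0,0,0,0,2.4,0,0,0,0,3.6,0,0,0,0,4.8,0,0,0,0,5.8,0,0,0]'
python3 -m creep '[0,1,0,0,0,0,2,0,0,0,0,2.8,0,0,0,0,3.3,0,0,0,0,3.5,0,0,0]'
python3 -m creep '[0,0,0,0,0,0,0,0,0,0,0,0,0,0,0]'
```

```text
time: 22.02
eef_pos: [609.4, -0.1, 40.2]
tool_rot: [3.142, 0.001, 2.937]
ft_force: [-0.9, 0.5, -1.2]
opening: 14.3
gripper_force: 58.4
time: 22.43
eef_pos: [550.9, 11.8, 40.1]
tool_rot: [-3.141, -0.001, 2.938]
ft_force: [0.8, 0.4, -1.5]
opening: 14.5
gripper_force: 58.4
time: 22.85
eef_pos: [493.8, 23.6, 40.2]
tool_rot: [-3.141, -0.001, 2.938]
ft_force: [0.3, -0.6, -1.7]
opening: 14.7
gripper_force: 58.4
time: 23.27
eef_pos: [460.1, 30.7, 40.3]
tool_rot: [-3.142, -0.001, 2.938]
ft_force: [0.3, -0.3, -1.2]
opening: 14.5
gripper_force: 58.4
time: 23.52
eef_pos: [461.7, 30.5, 40.4]
tool_rot: [3.141, 0.001, 2.937]
ft_force: [-0.2, 0.4, -1.4]
opening: 14.3
gripper_force: 58.4
```

```bash
python3 -m creep '[0,0,0,-2,0,0,0,0,-4,0,0,0,0,-6,0,0,0,0,-7.5,0,0,0,0,-8,0]'
python3 -m creep '[0,0,-2,0,-4,0,0,-5,0,-8,0,0,-8,0,-12,0,0,-11,0,-16,0,0,-13.5,0,-19.9]'
python3 -m creep '[0,0,0,0,0,0,0,0,0,0,0,0,0,0,0,0,0,0,0,0,0,0,0,0,0]'
python3 -c "
from h import *
print(go(492.4,-241.1,115,.143),robot.sense()['qpos'])"
```

```text
time: 23.93
eef_pos: [462.8, 30.6, 122.3]
tool_rot: [3.14, 0.004, 2.937]
ft_force: [0.8, 0.2, -0.6]
opening: 14.5
gripper_force: 58.5
time: 24.35
eef_pos: [432.9, -103.7, 119.8]
tool_rot: [-3.141, -0.001, -2.996]
ft_force: [-0.4, -0.4, -1.2]
opening: 14.4
gripper_force: 58.6
time: 24.77
eef_pos: [434.0, -100.5, 120.1]
tool_rot: [3.141, -0.0, -2.997]
ft_force: [0.4, -0.6, -1.3]
opening: 14.5
gripper_force: 58.7
[ -3.75 -14.76   0.51   0.11] [ 0.07592088  0.37225924  0.06023775  2.15071952 -0.03831255  0.61969077
  1.87903303]
```

```bash
python3 -m creep '[0,-0.8,-3,0,0,0,-1.7,-6.5,0,0,0,-2.6,-10,0,0,0,-3.4,-13.3,0,0,0,-3.75,-14.75,0,0]'
python3 -m creep '[0,0,0,0,0,0,0,0,0,0,0,0,0,0,0,0,0,0,0,0,0,0,0,0,0]'
python3 -c "
from h import *
print(go(492.4,-241.1,41,.143))"
python3 -m creep '[0,0,0,2,0,0,0,0,4,0,0,0,0,6,0,0,0,0,7.2,0,0,0,0,7.6,0]'
python3 -m creep '[0,0,0,0,0,0,0,0,0,0,0,0,0,0,0,0,0,0,0,0]'
python3 -c "
from h import *
import cv2
print(go(492.4,-241.1,40.5,.143))
t=robot.read_camera('top');s=robot.read_camera('side')
a=[cv2.resize(i[r:r+130,c:c+130],None,fx=3,fy=3) for i,r,c in((t,100,280),(s,170,250))]
cv2.imwrite('pics/p5.png',np.hstack(a))"
```

```text
time: 25.18
eef_pos: [493.6, -246.5, 120.6]
tool_rot: [-3.138, 0.002, -3.001]
ft_force: [0.6, 0.3, 0.7]
opening: 14.4
gripper_force: 58.8
time: 25.6
eef_pos: [491.7, -240.7, 120.3]
tool_rot: [3.141, -0.0, -2.996]
ft_force: [-0.4, 0.7, -0.7]
opening: 14.5
gripper_force: 58.8
[-0.06 -0.05  7.93  0.13]
time: 26.02
eef_pos: [490.6, -241.0, 42.6]
tool_rot: [3.14, -0.003, -2.997]
ft_force: [0.4, -0.0, -0.4]
opening: 14.7
gripper_force: 58.8
time: 26.35
eef_pos: [492.6, -242.6, 45.3]
tool_rot: [-3.141, 0.002, -2.998]
ft_force: [-0.1, -0.7, -1.5]
opening: 14.3
gripper_force: 58.8
[-0.    0.15  0.48  0.01]
```

View pics/p5.png

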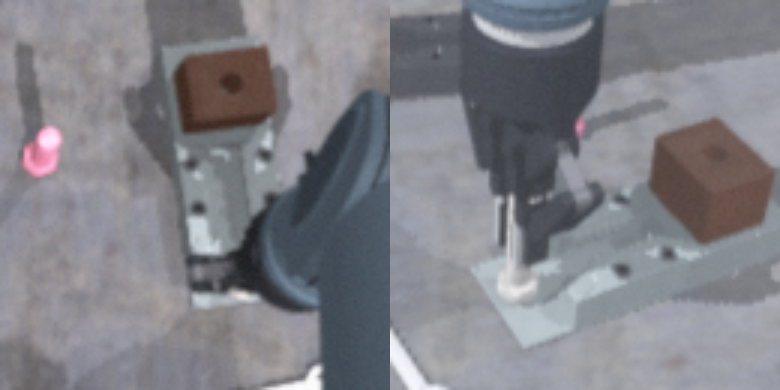

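The bolt stands over the base's plate between the horns: side crop head at (518,288), slot centre ahead. Lowering and sliding in.

```bash
python3 -m creep '[0,0,0.05,0.2,0,0,0,0.1,0.4,0,0,0,0.1,0.4,0,0,0,0.1,0.4,0,0,0,0.1,0.4,0]'
python3 -m creep '[0,-0.5,0,0,0,0,-1,0,0,0,0,-1.5,0,0,0,0,-2,0,0,0,0,-2.5,0,0,0]'
python3 -m creep '[0,-0.5,0,0,0,0,-1,0,0,0,0,-1.5,0,0,0,0,-2,0,0,0,0,-2.5,0,0,0]'
python3 -c "
from h import *
print(go(576.5,-229,40.5,.143))"
```

```text
time: 26.87
eef_pos: [491.6, -241.3, 40.2]
tool_rot: [3.142, -0.0, -2.998]
ft_force: [-0.5, -0.1, -1.4]
opening: 14.4
gripper_force: 58.8
time: 27.28
eef_pos: [517.2, -237.6, 40.3]
tool_rot: [-3.142, 0.0, -2.998]
ft_force: [-0.2, 0.4, -0.9]
opening: 14.4
gripper_force: 58.8
time: 27.7
eef_pos: [541.7, -234.1, 40.3]
tool_rot: [-3.142, 0.0, -2.998]
ft_force: [-0.0, 0.2, -1.3]
opening: 14.2
gripper_force: 58.8
[-3.52  0.01 -0.02  0.01]
```

Free sliding, no side force. Going on in small steps towards the wall.

```bash
python3 -m creep '[0,-0.5,0,0,0,0,-1,0,0,0,0,-1.5,0,0,0,0,-2,0,0,0,0,-2.5,0,0,0]'
python3 -m creep '[0,-0.2,0,0,0,0,-0.4,0,0,0,0,-0.6,0,0,0,0,-0.7,0,0,0,0,-0.7,0,0,0]'
python3 -m creep '[0,-0.1,0,0,0,0,-0.2,0,0,0,0,-0.2,0,0,0]'
```

```text
time: 28.12
eef_pos: [566.4, -230.6, 40.3]
tool_rot: [-3.142, 0.0, -2.998]
ft_force: [0.8, -0.4, -2.0]
opening: 14.4
gripper_force: 58.8
time: 28.53
eef_pos: [572.9, -229.6, 40.3]
tool_rot: [-3.142, 0.0, -2.998]
ft_force: [-0.6, 0.1, -0.7]
opening: 14.2
gripper_force: 58.8
time: 28.78
eef_pos: [575.0, -229.3, 40.4]
tool_rot: [-3.142, 0.0, -2.998]
ft_force: [-0.2, 0.0, -1.0]
opening: 14.6
gripper_force: 58.8
```

```bash
python3 -m creep '[0,-0.1,0,0,0,0,-0.2,0,0,0,0,-0.2,0,0,0]'
python3 -m creep '[0,-0.1,0,0,0,0,-0.2,0,0,0,0,-0.2,0,0,0]'
```

```text
time: 29.03
eef_pos: [577.1, -228.9, 40.3]
tool_rot: [-3.142, 0.0, -2.998]
ft_force: [-0.0, 0.9, -1.1]
opening: 14.9
gripper_force: 58.8
time: 29.28
eef_pos: [579.1, -228.6, 40.3]
tool_rot: [-3.142, 0.0, -2.998]
ft_force: [1.0, 0.0, -0.9]
opening: 14.7
gripper_force: 58.8
```

```bash
python3 -m creep '[0,-0.1,0,0,0,0,-0.15,0,0,0,0,-0.15,0,0,0]'
```

```text
time: 29.53
eef_pos: [580.4, -228.5, 40.3]
tool_rot: [-3.142, 0.0, -2.998]
ft_force: [-0.1, 0.1, -0.1]
opening: 14.4
gripper_force: 58.8
```

```bash
python3 -m creep '[0,-0.1,0,0,0,0,-0.15,0,0,0,0,-0.15,0,0,0]'
python3 -m creep '[0,-0.1,0,0,0,0,-0.15,0,0,0,0,-0.15,0,0,0]'
```

```text
time: 29.78
eef_pos: [581.0, -228.5, 40.1]
tool_rot: [3.141, -0.001, -2.999]
ft_force: [-2.5, -1.1, 0.2]
opening: 14.5
gripper_force: 58.8
time: 30.03
eef_pos: [581.4, -228.4, 40.0]
tool_rot: [3.141, -0.003, -2.999]
ft_force: [-5.3, -0.2, 1.9]
opening: 14.2
gripper_force: 58.8
```

Wall contact at x≈581. Backing off 2 mm, lowering, releasing.

```bash
python3 -m creep '[0,0.25,0,0,0,0,0.25,0,0.1,0,0,0.25,0,0.2,0,0,0.25,0,0.2,0,0,0.25,0,0.2,0]'
python3 -m creep '[0,0,0,0.05,0,0,0,0,0.05,0,0,0,0,0.05,0]'
python3 -m creep '[0,0,0,0.05,0,0,0,0,0.05,0,0,0,0,0.05,0]'
```

```text
time: 30.45
eef_pos: [581.0, -228.6, 38.5]
tool_rot: [-3.141, 0.0, -2.998]
ft_force: [-3.6, -0.5, 2.8]
opening: 14.4
gripper_force: 59.2
time: 30.7
eef_pos: [581.0, -228.6, 38.5]
tool_rot: [-3.141, 0.0, -2.998]
ft_force: [-3.5, -0.2, 6.2]
opening: 14.6
gripper_force: 59.5
time: 30.95
eef_pos: [581.1, -228.6, 38.4]
tool_rot: [-3.141, 0.0, -2.998]
ft_force: [-5.0, 1.1, 10.0]
opening: 14.7
gripper_force: 60.0
```

```bash
python3 -m creep '[2,0,0,0,0,2.5,0,0,0,0,3,0,0,0,0,4,0,0,0,0,4.5,0,0,0,0]'
python3 -m creep '[4.5,0,0,0,0,4.5,0,0,0,0]'
python3 -m creep '[4.5,0,0,-1.5,0,4.5,0,0,-4,0,4.5,0,0,-7,0,4.5,0,0,-8.5,0,4.5,0,0,-9,0]'
python3 -m creep '[4.5,2,2,0,0,4.5,5,5,0,0,4.5,7,8,0,0,4.5,8,10,0,0,4.5,8,11,0,0]'
python3 -m creep '[4.5,0,0,0,0,4.5,0,0,0,0,4.5,0,0,0,0,4.5,0,0,0,0]'
python3 -c "
from h import *
import cv2
print(robot.sense()['eef_pos'])
t=robot.read_camera('top');s=robot.read_camera('side')
a=[cv2.resize(i[r:r+130,c:c+130],None,fx=3,fy=3) for i,r,c in((t,100,280),(s,170,250))]
cv2.imwrite('pics/p6.png',np.hstack(a))"
```

```text
time: 31.37
eef_pos: [581.0, -228.4, 37.2]
tool_rot: [-3.142, 0.0, -2.998]
ft_force: [0.8, 0.7, -0.2]
opening: 45.1
gripper_force: 0.0
time: 31.53
eef_pos: [580.8, -228.4, 37.2]
tool_rot: [3.142, 0.0, -2.998]
ft_force: [0.4, -0.2, 0.3]
opening: 45.4
gripper_force: 0.0
time: 31.95
eef_pos: [582.6, -229.3, 130.4]
tool_rot: [-3.139, 0.005, -2.999]
ft_force: [-0.1, 0.5, -0.3]
opening: 44.6
gripper_force: 0.0
time: 32.37
eef_pos: [482.0, -128.4, 126.2]
tool_rot: [3.139, -0.004, -2.997]
ft_force: [0.3, 0.2, -0.1]
opening: 44.8
gripper_force: 0.0
time: 32.7
eef_pos: [486.8, -132.4, 127.2]
tool_rot: [-3.141, 0.001, -3.0]
ft_force: [1.1, -0.6, 0.2]
opening: 45.0
gripper_force: 0.0
[ 486.7836879  -132.42902143  127.2135388 ]
```

View pics/p6.png

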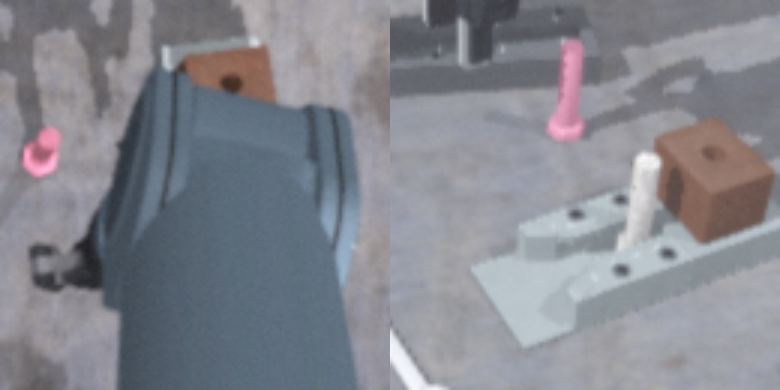

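The long bolt stands upright against the closed end, side crop (645,200), in front of the block. Now fetching mid from the tray.

```bash
python3 -m creep '[4.5,0,2,0,4,4.5,0,5,0,8,4.5,0,8.5,0,12,4.5,0,12,0,16,4.5,0,15.5,0,19.9]'
python3 -m creep '[4.5,0,3.5,0,0,4.5,0,7,0,0,4.5,0,10,0,0,4.5,0,12,0,0,4.5,0,13,0,0]'
python3 -m creep '[4.5,0,0,0,0,4.5,0,0,0,0,4.5,0,0,0,0,4.5,0,0,0,0]'
python3 -c "
from h import *
print(robot.sense()['eef_pos'],go(600.6,256,120,-.203))"
```

```text
time: 33.22
eef_pos: [463.9, 23.2, 127.4]
tool_rot: [3.142, 0.001, 2.932]
ft_force: [-0.1, 0.2, -0.0]
opening: 44.7
gripper_force: 0.0
time: 33.63
eef_pos: [490.9, 153.1, 127.3]
tool_rot: [3.14, 0.001, 2.941]
ft_force: [-1.0, -0.1, -0.2]
opening: 44.7
gripper_force: 0.0
time: 33.97
eef_pos: [490.0, 147.5, 127.2]
tool_rot: [-3.141, -0.0, 2.935]
ft_force: [0.0, -0.2, -0.7]
opening: 44.8
gripper_force: 0.0
[490.02385383 147.53078655 127.24738749] [-8.59 12.89  0.72 -0.23]
```

```bash
python3 -m creep '[4.5,-2,3,0.2,0,4.5,-4.5,6.5,0.5,0,4.5,-6.6,10,0.7,0,4.5,-8.1,12.2,0.7,0,4.5,-8.6,12.9,0.7,0]'
python3 -m creep '[4.5,0,0,0,0,4.5,0,0,0,0,4.5,0,0,0,0,4.5,0,0,0,0,4.5,0,0,0,0]'
python3 -c "
from h import *
print(go(600.6,256,35,-.203))"
```

```text
time: 34.38
eef_pos: [602.9, 261.5, 120.2]
tool_rot: [3.139, 0.002, 2.939]
ft_force: [-0.2, -0.1, 0.2]
opening: 44.5
gripper_force: 0.0
time: 34.8
eef_pos: [600.0, 257.3, 120.5]
tool_rot: [-3.141, -0.0, 2.936]
ft_force: [0.6, -0.3, 0.2]
opening: 45.3
gripper_force: 0.0
[-0.09 -0.11  8.55 -0.14]
```

```bash
python3 -m creep '[4.5,-0.1,-0.1,2.5,0,4.5,-0.1,-0.1,5,0,4.5,-0.1,-0.1,7.2,0,4.5,-0.1,-0.1,8.2,0,4.5,-0.1,-0.1,8.5,0]'
python3 -m creep '[4.5,0,0,0,0,4,0,0,0,0,3,0,0,0,0,0,0,0,0,0,0,0,0,0,0]' 30
python3 -m creep '[0,0,0,0,0,0,0,0,0,0,0,0,0,0,0,0,0,0,0,0,0,0,0,0,0]' 50
python3 -m creep '[0,0,0,-2,0,0,0,0,-4,0,0,0,0,-6,0,0,0,0,-7.5,0,0,0,0,-8,0]'
python3 -m creep '[0,0,0,0,0,0,0,0,0,0,0,0,0,0,0,0,0,0,0,0]'
python3 -c "
from h import *
print(go(461.7,30.9,115,-.203))"
```

```text
time: 35.22
eef_pos: [599.6, 256.4, 33.5]
tool_rot: [-3.139, -0.003, 2.937]
ft_force: [-0.4, -0.9, 0.2]
opening: 44.9
gripper_force: 0.0
time: 35.63
eef_pos: [602.4, 257.7, 36.9]
tool_rot: [3.14, 0.002, 2.937]
ft_force: [-1.1, -0.8, 6.3]
opening: 23.7
gripper_force: 30.5
time: 36.05
eef_pos: [602.4, 257.7, 36.9]
tool_rot: [3.14, 0.002, 2.937]
ft_force: [-1.0, -1.5, 7.4]
opening: 23.1
gripper_force: 49.4
time: 36.47
eef_pos: [602.7, 258.1, 118.1]
tool_rot: [3.139, 0.003, 2.937]
ft_force: [1.0, 1.0, -1.5]
opening: 23.1
gripper_force: 49.6
time: 36.8
eef_pos: [600.4, 257.1, 113.9]
tool_rot: [-3.14, -0.002, 2.938]
ft_force: [-1.0, -0.0, -1.4]
opening: 22.7
gripper_force: 49.6
[  9.   -24.96  -0.11  -0.05]
```

```bash
python3 -m creep '[0,0.7,-2,0,0,0,1.8,-5,0,0,0,2.9,-8,0,0,0,4,-11,0,0,0,5,-13.9,0,0]'
python3 -m creep '[0,1,-2.8,0,0,0,2,-5.5,0,0,0,3,-8.2,0,0,0,3.7,-10.2,0,0,0,4,-11.05,0,0]'
python3 -m creep '[0,0,0,0,0,0,0,0,0,0,0,0,0,0,0,0,0,0,0,0,0,0,0,0,0]'
python3 -c "
from h import *
print(go(461.7,30.9,41,-.203))"
```

```text
time: 37.22
eef_pos: [522.5, 129.9, 114.5]
tool_rot: [-3.141, -0.001, 2.938]
ft_force: [-0.2, -0.2, -1.2]
opening: 22.9
gripper_force: 49.6
time: 37.63
eef_pos: [460.1, 28.2, 114.7]
tool_rot: [-3.14, -0.002, 2.934]
ft_force: [0.3, -0.1, -1.0]
opening: 22.9
gripper_force: 49.6
time: 38.05
eef_pos: [463.1, 32.5, 115.2]
tool_rot: [3.141, 0.0, 2.939]
ft_force: [0.4, 0.1, -1.0]
opening: 23.2
gripper_force: 49.6
[ 0.11 -0.19  7.42  0.04]
```

```bash
python3 -m creep '[0,0,-0.1,2,0,0,0,-0.15,4,0,0,0,-0.15,5.8,0,0,0,-0.15,6.8,0,0,0,-0.15,7.2,0]'
python3 -m creep '[0,0,0,0,0,0,0,0,0,0,0,0,0,0,0,0,0,0,0,0]'
python3 -c "
from h import *
print(go(568.9,9.5,41,-.203))
import cv2
t=robot.read_camera('top');s=robot.read_camera('side')
a=[cv2.resize(i[r:r+130,c:c+130],None,fx=3,fy=3) for i,r,c in((t,100,180),(s,80,210))]
cv2.imwrite('pics/p7.png',np.hstack(a))"
```

```text
time: 38.47
eef_pos: [461.5, 30.2, 41.9]
tool_rot: [-3.141, -0.002, 2.938]
ft_force: [1.7, 0.3, -1.3]
opening: 22.8
gripper_force: 49.6
time: 38.8
eef_pos: [463.0, 30.0, 44.1]
tool_rot: [3.141, 0.002, 2.937]
ft_force: [-0.2, -0.4, -1.1]
opening: 23.2
gripper_force: 49.6
[-10.79   0.14   0.31  -0.06]
```

View pics/p7.png

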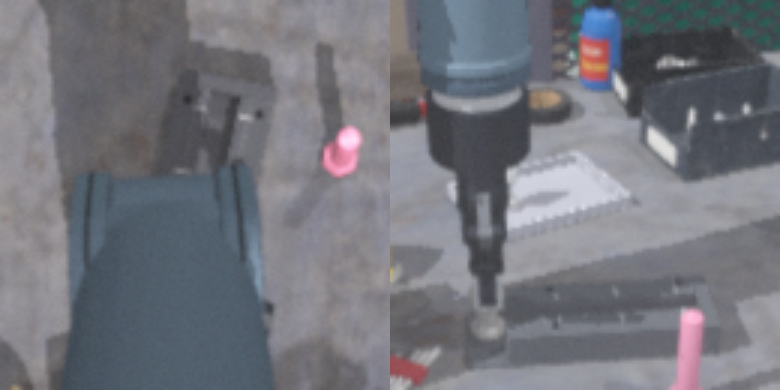

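Mid is held upright at the rack's open end, side crop (487,325). Lowering to 2 mm clear and sliding in.

```bash
python3 -m creep '[0,0,0.05,0.15,0,0,0,0.05,0.3,0,0,0,0.05,0.3,0,0,0,0.05,0.3,0]'
python3 -m creep '[0,-0.7,0,0,0,0,-1.5,0,0,0,0,-2.3,0,0,0,0,-3.1,0,0,0,0,-3.9,0,0,0]'
python3 -m creep '[0,-0.8,0,0,0,0,-1.6,0,0,0,0,-2.4,0,0,0,0,-3.2,0,0,0,0,-4,0,0,0]'
python3 -c "
from h import *
print(go(570.5,9.5,38.9,-.203))"
```

```text
time: 39.23
eef_pos: [462.2, 30.3, 40.2]
tool_rot: [-3.141, -0.0, 2.937]
ft_force: [-0.3, 0.1, -1.2]
opening: 23.0
gripper_force: 49.6
time: 39.65
eef_pos: [501.8, 22.1, 40.3]
tool_rot: [3.142, 0.001, 2.937]
ft_force: [-0.1, 0.7, -1.1]
opening: 23.2
gripper_force: 49.6
time: 40.07
eef_pos: [540.4, 14.2, 40.3]
tool_rot: [-3.142, -0.0, 2.937]
ft_force: [-0.4, -0.2, -1.6]
opening: 22.9
gripper_force: 49.6
[-3.04  0.15  0.14 -0.07]
```

```bash
python3 -m creep '[0,-0.8,0,0,0,0,-1.6,0.05,0,0,0,-2.3,0.1,0,0,0,-2.8,0.1,0,0,0,-3,0.1,0,0]'
python3 -m creep '[0,0,0,0.1,0,0,0,0,0.2,0,0,0,0,0.2,0,0,0,0,0.2,0]'
python3 -m creep '[0,0,0,0.05,0,0,0,0,0.05,0,0,0,0,0.05,0]'
```

```text
time: 40.48
eef_pos: [570.3, 9.1, 40.3]
tool_rot: [3.142, 0.001, 2.937]
ft_force: [0.7, -0.1, -1.2]
opening: 23.1
gripper_force: 49.6
time: 40.82
eef_pos: [569.7, 9.1, 39.0]
tool_rot: [3.141, 0.001, 2.937]
ft_force: [0.1, -1.3, 4.3]
opening: 23.2
gripper_force: 50.2
time: 41.07
eef_pos: [569.9, 9.1, 38.9]
tool_rot: [3.141, 0.002, 2.937]
ft_force: [-1.0, -0.5, 9.6]
opening: 22.8
gripper_force: 50.7
```

Standing. Release and go for short at (531,242).

```bash
python3 -m creep '[2.8,0,0,0,0,3.2,0,0,0,0,3.6,0,0,0,0,4,0,0,0,0,4.5,0,0,0,0]'
python3 -m creep '[4.5,0,0,0,0,4.5,0,0,-2,0,4.5,0,0,-5,0,4.5,0,0,-7.5,0,4.5,0,0,-8,0]'
python3 -m creep '[4.5,0,0,0,0,4.5,0,0,0,0,4.5,0,0,0,0,4.5,0,0,0,0]'
python3 -c "
from h import *
print(go(531,242.2,118,-.203))"
```

```text
time: 41.48
eef_pos: [569.0, 9.3, 37.6]
tool_rot: [-3.142, -0.0, 2.938]
ft_force: [-0.2, 0.1, 0.2]
opening: 44.9
gripper_force: 0.0
time: 41.9
eef_pos: [571.8, 9.2, 121.7]
tool_rot: [3.14, 0.006, 2.937]
ft_force: [0.9, -0.1, -0.3]
opening: 44.8
gripper_force: 0.0
time: 42.23
eef_pos: [568.2, 9.2, 116.4]
tool_rot: [-3.141, -0.003, 2.938]
ft_force: [-0.2, -0.2, 0.1]
opening: 45.1
gripper_force: 0.0
[ 8.36 22.06 -0.16 -0.06]
```

```bash
python3 -m creep '[4.5,0.8,2,0,0,4.5,1.9,5,0,0,4.5,3,8,0,0,4.5,4,11,0,0,4.5,5,13.5,0,0]'
python3 -m creep '[4.5,1,2.6,0,0,4.5,2,5,0,0,4.5,2.8,7,0,0,4.5,3.3,8.3,0,0,4.5,3.35,8.55,0,0]'
python3 -m creep '[4.5,0,0,0,0,4.5,0,0,0,0,4.5,0,0,0,0,4.5,0,0,0,0,4.5,0,0,0,0]'
python3 -c "
from h import *
print(go(531,242.2,34.5,-.203))"
```

```text
time: 42.65
eef_pos: [546.7, 153.9, 116.7]
tool_rot: [-3.141, -0.002, 2.939]
ft_force: [-0.0, 0.9, -0.5]
opening: 45.0
gripper_force: 0.0
time: 43.07
eef_pos: [530.8, 245.3, 116.9]
tool_rot: [3.141, -0.002, 2.942]
ft_force: [0.5, 0.3, 0.1]
opening: 44.7
gripper_force: 0.0
time: 43.48
eef_pos: [532.6, 240.8, 117.9]
tool_rot: [-3.141, 0.0, 2.936]
ft_force: [-0.5, 0.6, 1.8]
opening: 45.3
gripper_force: 0.0
[ 0.18  0.1   8.34 -0.17]
```

```bash
python3 -m creep '[4.5,0.15,0.05,2.5,0,4.5,0.15,0.05,5,0,4.5,0.15,0.05,7.2,0,4.5,0.15,0.05,8.1,0,4.5,0.15,0.05,8.3,0]'
python3 -m creep '[4.5,0,0,0,0,4,0,0,0,0,3,0,0,0,0,0,0,0,0,0,0,0,0,0,0]' 30
python3 -m creep '[0,0,0,0,0,0,0,0,0,0,0,0,0,0,0,0,0,0,0,0,0,0,0,0,0]' 50
python3 -m creep '[0,0,0,-2,0,0,0,0,-4,0,0,0,0,-6,0,0,0,0,-7.5,0,0,0,0,-8,0]'
python3 -m creep '[0,0,0,0,0,0,0,0,0,0,0,0,0,0,0,0,0,0,0,0]'
python3 -c "
from h import *
print(go(461.7,30.6,115,-.203))"
```

```text
time: 43.9
eef_pos: [529.7, 241.8, 33.1]
tool_rot: [-3.139, -0.003, 2.937]
ft_force: [0.7, 0.3, 0.1]
opening: 45.0
gripper_force: 0.0
time: 44.32
eef_pos: [531.9, 243.2, 36.2]
tool_rot: [3.14, 0.002, 2.937]
ft_force: [-0.6, -1.8, 6.8]
opening: 24.8
gripper_force: 29.3
time: 44.73
eef_pos: [532.1, 243.2, 36.4]
tool_rot: [3.14, 0.002, 2.937]
ft_force: [0.4, -0.6, 8.1]
opening: 24.5
gripper_force: 48.6
time: 45.15
eef_pos: [532.1, 243.6, 117.4]
tool_rot: [3.139, 0.003, 2.937]
ft_force: [0.7, 0.0, -2.1]
opening: 24.2
gripper_force: 49.6
time: 45.48
eef_pos: [530.0, 242.5, 113.6]
tool_rot: [-3.14, -0.002, 2.938]
ft_force: [-0.4, -0.6, -2.4]
opening: 23.9
gripper_force: 49.6
[  2.39 -22.14  -0.14  -0.06]
```

```bash
python3 -m creep '[0,0.3,-2,0,0,0,0.6,-5,0,0,0,0.9,-8,0,0,0,1.2,-11,0,0,0,1.5,-13.5,0,0]'
python3 -m creep '[0,0.3,-2.6,0,0,0,0.6,-5,0,0,0,0.8,-7,0,0,0,0.9,-8.2,0,0,0,0.9,-8.6,0,0]'
python3 -m creep '[0,0,0,0,0,0,0,0,0,0,0,0,0,0,0,0,0,0,0,0,0,0,0,0,0]'
python3 -m creep '[0,0,0,2,0,0,0,0,4,0,0,0,0,5.8,0,0,0,0,6.8,0,0,0,0,7.1,0]'
python3 -m creep '[0,0,0,0,0,0,0,0,0,0,0,0,0,0,0,0,0,0,0,0]'
python3 -c "
from h import *
print(go(461.7,30.6,40.5,-.203),robot.sense()['eef_pos'])"
```

```text
time: 45.9
eef_pos: [487.5, 111.4, 114.0]
tool_rot: [-3.14, -0.001, 2.937]
ft_force: [-1.4, -0.3, -1.2]
opening: 23.9
gripper_force: 49.6
time: 46.32
eef_pos: [461.6, 29.3, 114.4]
tool_rot: [-3.14, -0.001, 2.935]
ft_force: [0.3, -0.3, -1.9]
opening: 23.8
gripper_force: 49.6
time: 46.73
eef_pos: [462.8, 32.3, 114.8]
tool_rot: [3.141, 0.0, 2.939]
ft_force: [0.2, 0.2, -1.8]
opening: 23.8
gripper_force: 49.6
time: 47.15
eef_pos: [461.6, 31.6, 42.4]
tool_rot: [-3.141, -0.002, 2.938]
ft_force: [-1.2, 1.0, -1.0]
opening: 23.7
gripper_force: 49.6
time: 47.48
eef_pos: [463.3, 31.4, 44.6]
tool_rot: [3.141, 0.002, 2.937]
ft_force: [-0.3, 0.9, -1.3]
opening: 23.6
gripper_force: 49.6
[ 0.14 -0.12  0.41 -0.07] [463.30032908  31.44792062  44.64502791]
```

```bash
python3 -m creep '[0,0,-0.05,0.2,0,0,0,-0.1,0.35,0,0,0,-0.1,0.35,0,0,0,-0.1,0.35,0]'
python3 -m creep '[0,-0.7,0,0,0,0,-1.4,0,0,0,0,-2.1,0,0,0,0,-2.8,0,0,0,0,-3.5,0,0,0]'
python3 -m creep '[0,-0.7,0,0,0,0,-1.3,0,0,0,0,-1.8,0,0,0,0,-2.1,0,0,0,0,-2.1,0,0,0]'
python3 -c "
from h import *
print(go(517.7,18.8,38.4,-.203))"
```

```text
time: 47.82
eef_pos: [462.3, 30.3, 40.3]
tool_rot: [-3.142, -0.0, 2.937]
ft_force: [0.3, -0.2, -1.4]
opening: 23.9
gripper_force: 49.6
time: 48.23
eef_pos: [497.8, 23.0, 40.3]
tool_rot: [3.141, 0.001, 2.937]
ft_force: [0.0, 0.2, -1.6]
opening: 23.8
gripper_force: 49.6
time: 48.65
eef_pos: [517.9, 18.8, 40.3]
tool_rot: [3.142, 0.001, 2.937]
ft_force: [-0.1, -1.4, -1.5]
opening: 24.2
gripper_force: 49.6
[ 0.02 -0.01  0.19 -0.08]
```

```bash
python3 -m creep '[0,0,0,0.1,0,0,0,0,0.2,0,0,0,0,0.2,0,0,0,0,0.2,0]'
python3 -m creep '[0,0,0,0.05,0,0,0,0,0.05,0,0,0,0,0.05,0]'
python3 -m creep '[2.8,0,0,0,0,3.2,0,0,0,0,3.6,0,0,0,0,4,0,0,0,0,4.5,0,0,0,0]'
python3 -m creep '[4.5,0,0,0,0,4.5,0,0,-2,0,4.5,0,0,-5,0,4.5,0,0,-7.5,0,4.5,0,0,-8,0]'
python3 -m creep '[4.5,0,4,0,0,4.5,0,8,0,0,4.5,0,11,0,0,4.5,0,14,0,0,4.5,0,16,0,0]'
python3 -m creep '[4.5,0,0,0,0,4.5,0,0,0,0,4.5,0,0,0,0,4.5,0,0,0,0]'
python3 -c "
from h import *
import cv2
t=robot.read_camera('top');s=robot.read_camera('side');cv2.imwrite('raw_top2.png',t);cv2.imwrite('raw_side2.png',s)
a=[cv2.resize(i[r:r+150,c:c+w],None,fx=2.5,fy=2.5) for i,r,c,w in((t,100,220,155),(s,140,225,160))]
cv2.imwrite('pics/p8.png',np.hstack(a))"
```

```text
time: 48.98
eef_pos: [517.0, 19.0, 38.5]
tool_rot: [3.142, 0.0, 2.938]
ft_force: [-1.3, 0.5, 2.2]
opening: 23.8
gripper_force: 50.0
time: 49.23
eef_pos: [517.4, 19.0, 38.4]
tool_rot: [3.141, 0.0, 2.937]
ft_force: [-1.6, -0.7, 7.9]
opening: 24.2
gripper_force: 50.5
time: 49.65
eef_pos: [517.1, 19.1, 37.7]
tool_rot: [-3.142, -0.0, 2.938]
ft_force: [0.4, -0.9, -0.1]
opening: 44.7
gripper_force: 0.0
time: 50.07
eef_pos: [519.6, 19.1, 121.4]
tool_rot: [3.14, 0.006, 2.937]
ft_force: [0.9, -1.2, 0.3]
opening: 44.9
gripper_force: 0.0
time: 50.48
eef_pos: [549.4, 179.6, 117.3]
tool_rot: [3.14, -0.0, 2.941]
ft_force: [0.0, 0.2, -0.1]
opening: 44.8
gripper_force: 0.0
time: 50.82
eef_pos: [549.4, 173.9, 117.5]
tool_rot: [-3.14, -0.0, 2.935]
ft_force: [-0.2, -0.6, -0.8]
opening: 45.1
gripper_force: 0.0
```

View pics/p8.png

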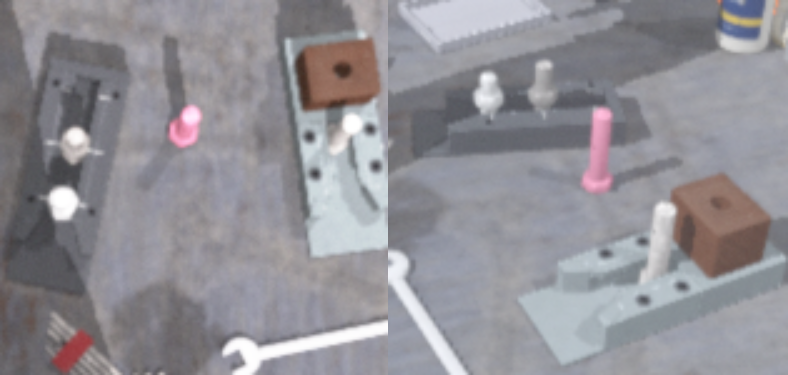

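Both nutted bolts stand at their lines: top crop (74,137) and (63,200), within about 1 px of the start. The long bolt is upright at the closed end, (350,126). One numeric check, then hand in.

```bash
python3 -c "
from h import *
print(tri((360,150.2),(225+(664-388)/2.5,140+206/2.5)), plane('top',(249.5,154.6),75),plane('top',(245.1,179.5),65))
print(robot.job_done())"
```

```text
(array([ 578.43998634, -226.55867708,   84.12069978]), np.float64(2.307788824945172)) [567.12367895   9.92186048  75.        ] [514.32618961  18.90243744  65.        ]
the job is handed in; nothing more can be done
None
```

The job is handed in: the long bolt stands at the closed end of the clamping base, both nutted bolts are back in the rack within about 2 mm of their start places by camera, and no bolt toppled; no verdict was returned.

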